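Shut and bolt the seed sample drawer

ROBOT

A 6-joint arm with a two-finger parallel gripper is mounted at the origin on the work surface. World frame = base frame: x ahead of the robot, y to its left, z up, the work surface at z = 0. Lengths are in m, angles in rad, forces in N, time in s.
With the tool pointing down it reaches from about 0.275 to 0.85 m from the base axis. Payload 19 kg.
Tool frame: the origin (TCP) lies at the very end of the fingers, on their centre line; the grasp point (between the pads) lies 19 mm behind it; z points along the fingers, y is the line along which they close (so a half turn about z gives the same grasp; the last joint's range is limited). The gripper opens to 85 mm and grips with 20 to 120 N. Pads are 22 mm wide; open, the fingers measure 114 mm over their backs; the gripper's body (76 mm by 85 mm) begins 54 mm behind the grasp point. The pads swing forward as they close: fully open they stand 13 mm farther back than shut.
Start: joints at [-1.352, 0.15, 1.437, -0, 1.554, -0.134], TCP at [0.199, -0.54, 0.231] pointing down, gripper open.
Joint ranges: [-2.8, 2.8], [-0.68, 2.1], [0.12, 2.68], [-1.39, 4.53], [0.16, 2.79], [-2.81, 2.81]. Speed limits (rad/s): [1.89, 1.89, 2.22, 3.01, 3.01, 3.01].

INTERFACE

Orientations are given as a rotation vector (axis times angle).
In Python, from rig import env, eyes, order gives the robot as it stands.
- The arm moves only by the shell command python3 -m handwheel 'ROWS' [OPENING]. ROWS is a JSON object of lists of equal length, an entry for each row: "dp": the shift along the tool's x, y, z in units of 25 cm (1.0 is 25 cm), a list of three; "rot": the turn, a rotation vector about the tool's x, y, z in units of 90 degrees (1.0 is 90 degrees), a list of three. In form: {"dp": [[tx, ty, tz], ...], "rot": [[rx, ry, rz], ...]}. A call has 1 to 5 rows; each row is the pose to reach, as a shift and turn from the pose commanded when the call began, along the tool's axes at that moment; what a row does not reach only later rows make up. A row lasts 1/10 s, in which the tool goes at most 50 mm and 8.59 degrees, less where a joint would pass 70% of its speed; a pose out of reach is approached as far as the arm can. A call with a number of a shift or a turn outside -1 to 1 is refused whole. A call with a gripper value outside its range is refused whole. OPENING is the opening, from 0 (shut) to 1 (fully open), set as the call begins (- or left out, the last holds). The fingers move at their own pace and stop on an object; the grip force is fixed at half the most. Time passes only in rows, so rows that repeat a pose let the fingers close. It gives the time, the measured TCP pose, the force, the opening and the grip force at its end, in the units of the state.
- env.observe(): the state, without advancing time (a new reading comes with each control period).
- eyes.get_image(name): name is "scene" or "top" or "wrist"; returns a dict with "frame" (480x640x3 uint8, red, green, blue), "range_z" (480x640 float32, m along the optical axis (not along the pixel's ray), 0 where there is no reading), "K" (3x3 intrinsics, pixels), "rvec" (rotation vector, rad) and "tvec" (3), from world to camera coordinates, as OpenCV has them; the wrist camera has in their place "T_tool_cam" (4x4, takes a point from camera to tool coordinates, whose origin is the TCP and whose axes are the flange's). Camera axes: x right, y down, z forward; pixel columns grow to the right and rows downward; lengths in m; the calibration is good to about 2 mm. The wrist camera is an equidistant fisheye: a pixel r from the principal point sees the ray r / f radians off the axis. A picture is of the moment at which its call begins: read the wrist's pose just before it.
- order.hand_in(): hands the job in; it is judged then, once.
The state is a dict: "time_s": time; "joints": joint angles; "joint_vel": joint speeds; "effort": joint torques, N m; "eef_pos": TCP position; "orientation": TCP orientation; "wrist_force": force on the tool from outside, world axes, zero at the start; "torque": the same for the moment, N m; "finger_gap": finger opening in m; "grip_force": force on a finger pad.
Only numpy, scipy, OpenCV 4.12 (cv2) and the standard library are available. Lean on these libraries where they do the work, as an engineer would, in place of code of your own. Each camera call takes 0.05 s, during which the arm holds its last target. There are 200 camera calls.

TASK

Put the seed sample away: with the fingertips, gently push the open drawer that holds the small jar fully home, keeping the jar standing in it, then push the stud of that unit's bolt fully across so that its tongue locks the drawer. Leave the other, empty drawer open and its bolt as they are; do not grasp or lift anything, and leave the other things on the bench where they stand.

Things in the scene. Friction and masses are not known exactly. Their poses are not given: they have to be found in the camera images.
- unit_a: grey steel single-drawer storage unit, fixed to the bench (sizes and offsets in mm), 200 deep (x) x 170 wide (y) x 110 high, both units alike; origin at centre of underside; its front faces its own -x (towards the robot, yaw within about 0.15 rad); which unit stands left or right varies. Carcass front at own x = -100. This is the one whose open drawer holds the jar.
- unit_b: grey steel single-drawer storage unit, fixed to the bench (sizes and offsets in mm), 200 deep (x) x 170 wide (y) x 110 high, both units alike; origin at centre of underside; its front faces its own -x (towards the robot, yaw within about 0.15 rad); which unit stands left or right varies. Carcass front at own x = -100. Its drawer is empty and must stay open.
- drawer_a (a joint): travel of the drawer of unit_a (the one with the jar), m: 0 = fully home, grows as it comes out along the unit's own -x, stop at 0.150; starts 0.095 to 0.14. No handle, no spring; stays where left, rubbing about 3 N plus a little with speed. Home is a firm stop.
- drawer_b (a joint): travel of the drawer of unit_b (empty), m: 0 = fully home, grows as it comes out along the unit's own -x, stop at 0.150; starts 0.095 to 0.14. No handle, no spring; stays where left, rubbing about 3 N plus a little with speed. Home is a firm stop.
- drawer_a_face (a point): middle of the top edge of the front panel of the drawer of unit_a (the one with the jar), on its outer face. Panel 122 wide x 94 high (z 8 to 102, point 2 mm below its top edge) x 14 thick, white laminate; at home its face stands 4 mm proud of the carcass front. At unit x = -104 - travel, y = -18, z = 100. Drawer side walls are low (up to z = 50), floor at z = 14; plywood
- drawer_b_face (a point): middle of the top edge of the front panel of the drawer of unit_b (empty), on its outer face. Panel 122 wide x 94 high (z 8 to 102, point 2 mm below its top edge) x 14 thick, white laminate; at home its face stands 4 mm proud of the carcass front. At unit x = -104 - travel, y = -18, z = 100. Drawer side walls are low (up to z = 50), floor at z = 14; plywood
- bolt_a (a joint): travel of the steel sliding bolt of unit_a (the one with the jar), m: 0 = unlocked, grows along the unit's own -y (to the right seen from the robot), 0.045 = stop, fully across; starts 0 to 0.006; stays where left, rubbing about 2 N
- bolt_b (a joint): travel of the steel sliding bolt of unit_b (empty), m: 0 = unlocked, grows along the unit's own -y (to the right seen from the robot), 0.045 = stop, fully across; starts 0 to 0.006; stays where left, rubbing about 2 N
- bolt_a_stud (a point): top centre of the bolt's upright stud, unit_a (the one with the jar): 16 diameter x 28 high (z 118 to 146), at unit x = -96, y = 65 - travel, on a flat bar 38 deep x 36 wide x 8 sliding on the unit's top (z 110) at its front edge. A tongue 20 wide hangs from the bar down to z = 80 at unit x = -118 to -109, in line with the stud: beside the drawer panel when unlocked, in front of it when across
- bolt_b_stud (a point): top centre of the bolt's upright stud, unit_b (empty): 16 diameter x 28 high (z 118 to 146), at unit x = -96, y = 65 - travel, on a flat bar 38 deep x 36 wide x 8 sliding on the unit's top (z 110) at its front edge. A tongue 20 wide hangs from the bar down to z = 80 at unit x = -118 to -109, in line with the stud: beside the drawer panel when unlocked, in front of it when across
- jar: small loose glass jar with white cap, 44 diameter x 68 high, about 120 g, standing upright on the floor of unit_a's drawer behind the front panel; origin at centre of its underside
- bench_jar: larger loose glass jar with white cap, 56 diameter x 80 high, standing on the bench between the units; origin at centre of its underside; leave alone
- torch: black pocket torch lying on the bench to one side, 130 long along its own x, 40 thick; origin under its middle; leave alone
- tray: empty blue plastic tray on the bench to the other side, 110 x 90 x 25; origin at centre of underside; leave alone
Mind the look-alikes: they are no part of the job. Leave any yellow look-alike of the jar alone.

How it is judged:
By the outcome, as a careful person would: the job done as asked, in the order asked, and still so for the second after the job is handed in, with the robot touching nothing.
It also fails if it takes over 42 s, if anything falls off the work surface, if the arm or the gripper's body presses on something with over 40 N, if the wrist force passes 120 N, or if a joint passes its speed limit or range.

## Working session

There is one attempt and no reset: what is moved stays moved. The work goes in short steps, Python scripts to look and compute and a shell command to move; the robot and the scene stay as the last step left them, time stands still between calls to the robot, and variables do not carry over. Pictures are saved under pics/ and viewed, at most 10 in all, crops included, and the job is handed in when it is done.

```bash
mkdir -p pics; ls; cat > h.py <<'E'
import numpy as np,cv2
from rig import env,eyes,order
def cam(n):
    d=eyes.get_image(n); return d
def cloud(d):
    K=np.array(d["K"]);z=d["range_z"];v,u=np.mgrid[:480,:640]
    p=np.stack([(u-K[0,2])/K[0,0]*z,(v-K[1,2])/K[1,1]*z,z],-1)
    R=cv2.Rodrigues(np.array(d["rvec"],float))[0]
    w=(p-np.array(d["tvec"]).ravel())@R; w[z<=0]=np.nan
    return w
E
python3 - <<'E'
from h import *
for n in("top","scene"):
    d=cam(n); np.savez(n+".npz",**d); cv2.imwrite(f"pics/{n}.png",d["frame"][...,::-1]); print(n,d["K"],d["rvec"],d["tvec"])
s=env.observe();print(s)
E
```

```text
pics
top [[497.8344637    0.         316.99223115]
 [  0.         497.8344637  247.46131004]
 [  0.           0.           1.        ]] [ 1.97759245 -2.23914484  0.23323114] [0.0637705  0.61390358 1.07097795]
scene [[601.57532177   0.         312.20774431]
 [  0.         601.57532177 242.68476533]
 [  0.           0.           1.        ]] [ 0.95544898  2.63108698 -0.87251073] [ 0.48272939 -0.26798461  1.7989128 ]
{'time_s': 0.1, 'joints': array([-1.35202852e+00,  1.50930734e-01,  1.43794812e+00, -7.38552932e-06,
        1.55382041e+00, -1.33984304e-01]), 'joint_vel': array([-0.00142894, -0.00176015, -0.0005282 , -0.00125341, -0.00143335,
       -0.00114038]), 'effort': array([ 4.79463459e-03, -7.14384842e+01, -5.71794283e+01, -7.74919840e-05,
        7.15887567e-03, -2.44270831e-05]), 'eef_pos': array([ 0.19859024, -0.53937698,  0.23074822]), 'orientation': array([-3.09176587e+00, -5.51039562e-01,  8.52247365e-05]), 'wrist_force': array([ 0.54642156, -0.98531261,  0.52274032]), 'torque': array([ 0.02335232, -0.03577007,  0.00600955]), 'grip_force': 0.0, 'finger_gap': 0.08517225584712021}
```

View pics/top.png

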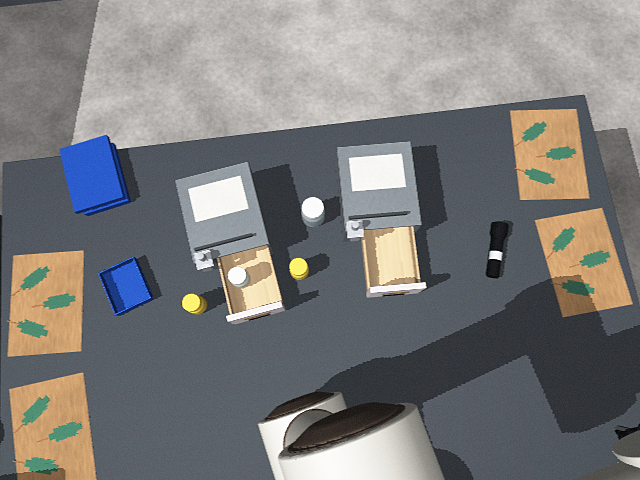

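View pics/scene.png

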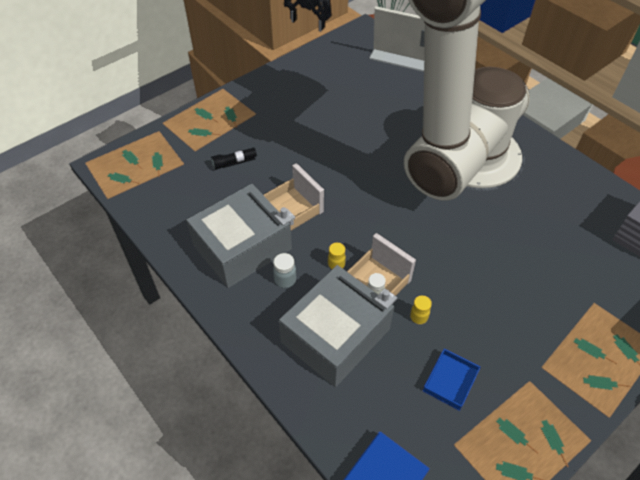

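The top view shows the left unit at (225,210), its drawer holding the white-capped jar at (238,276). The other white cap, (313,211), is the larger bench jar standing between the units, and the yellow look-alikes are at (194,303) and (299,268). The right unit at (380,185) has an empty drawer. So unit_a is the left one; I'll measure it and confirm in a crop.

```bash
cat > m.py <<'E'
from h import *
def unit(d,x0,x1):
    w=cloud(d); z=w[...,2]; u=np.mgrid[:480,:640][1]; v=np.mgrid[:480,:640][0]
    m=(abs(z-.110)<.005)&(u>x0)&(u<x1)&(v<270)
    m=cv2.morphologyEx(m.astype(np.uint8),cv2.MORPH_OPEN,np.ones((5,5)))
    n,l,s,c=cv2.connectedComponentsWithStats(m); k=1+np.argmax(s[1:,4]); P=w[l==k][:,:2].astype(np.float32)
    r=cv2.minAreaRect(P); return w,r,P,z
def top(w,z,lo,hi,x0,x1,y0,y1):
    m=np.zeros(z.shape,bool); m[y0:y1,x0:x1]=True
    return w[m&(z>lo)&(z<hi)]
if __name__=="__main__":
    d=np.load("top.npz")
    for nm,x0,x1 in(("A",160,290),("B",325,430)):
        w,r,P,z=unit(d,x0,x1); print(nm,np.round(r[0],4),np.round(r[1],4),r[2],np.round(cv2.boxPoints(r),3).tolist())
    for nm,b in(("A",(215,295,290,330)),("B",(355,435,275,305))):
        q=top(w,z,.09,.108,*b); print("panel",nm,len(q),np.round(np.median(q,0),4),cv2.minAreaRect(q[:,:2].astype(np.float32)))
    q=top(w,z,.137,.155,185,225,240,275);print("studA",len(q),q.mean(0))
    q=top(w,z,.137,.155,340,370,215,245);print("studB",len(q),q.mean(0))
    for n,(u,v) in dict(jar=(238,276),y1=(194,303),y2=(299,268),bj=(313,207)).items(): print(n,np.round(np.nanmedian(w[v-3:v+4,u-3:u+4].reshape(-1,3),0),4))
    c=d["frame"][230:335,170:320,::-1]; cv2.imwrite("pics/crop.png",cv2.resize(c,None,fx=5,fy=5,interpolation=cv2.INTER_CUBIC))
E
python3 m.py
```

```text
A [0.7176 0.1921] [0.2009 0.17  ] 8.1595458984375 [[0.6060000061988831, 0.2619999945163727], [0.6299999952316284, 0.09399999678134918], [0.8289999961853027, 0.12200000137090683], [0.8050000071525574, 0.28999999165534973]]
B [ 0.7346 -0.1652] [0.1706 0.2004] 87.5973129272461 [[0.6309999823570251, -0.2460000067949295], [0.8309999704360962, -0.2549999952316284], [0.8379999995231628, -0.08399999886751175], [0.6380000114440918, -0.07599999755620956]]
panel A 399 [0.4872 0.1405 0.1014] ((0.48773109912872314, 0.14111332595348358), (0.014706319198012352, 0.12199977785348892), 8.282233238220215)
panel B 391 [ 0.5    -0.1736  0.1014] ((0.5006072521209717, -0.17357996106147766), (0.12174926698207855, 0.014373601414263248), 87.627685546875)
studA 49 [0.6131291  0.23728695 0.14508051]
studB 49 [ 0.63972823 -0.09715328  0.14476593]
jar [0.5712 0.1704 0.0818]
y1 [0.525  0.2751 0.068 ]
y2 [0.5746 0.0336 0.0679]
bj [ 0.7094 -0.0148  0.0793]
```

View pics/crop.png

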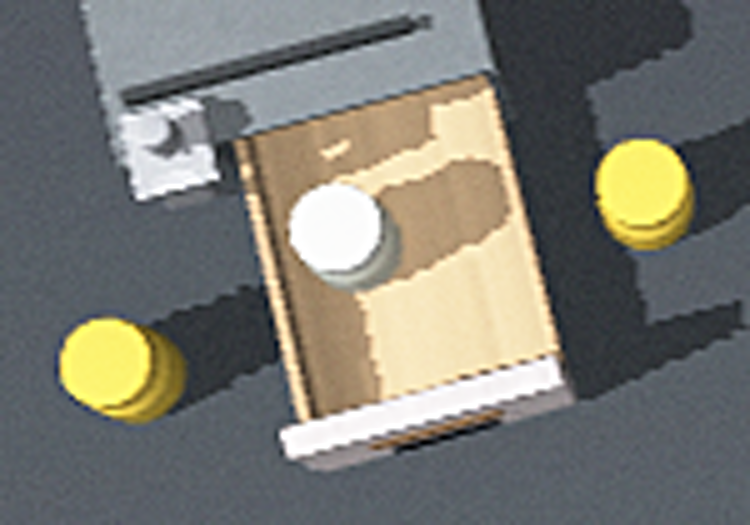

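The crop confirms it: a white-capped jar stands in this drawer, and the yellow look-alikes (crop (105,360) and (645,190)) stand outside it. The measured sizes agree (unit 201x170, panel 122, stud height 0.145, cap height 0.082). Next I work out the approach.

```bash
cat > go.py <<'E'
import sys
from h import *
from scipy.spatial.transform import Rotation as Ro
C=np.array([.7176,.1921]); th=np.radians(8.2); X=np.array([np.cos(th),np.sin(th)]);Y=np.array([-X[1],X[0]])
s=env.observe(); R=Ro.from_rotvec(s["orientation"]); p=s["eef_pos"]
rel=p[:2]-C; print("t",s["time_s"],"unit x,y,z mm",np.round([1e3*rel@X,1e3*rel@Y,1e3*p[2]],1),"F unit",np.round([s["wrist_force"][:2]@X,s["wrist_force"][:2]@Y,s["wrist_force"][2]],1),"gap",round(s["finger_gap"],3))
T=Ro.from_matrix(np.column_stack([np.r_[X,0],np.r_[-Y,0],[0,0,-1]]))
print("rot units",np.round((R.inv()*T).as_rotvec()/(np.pi/2),4),"joints",np.round(s["joints"],2))
if len(sys.argv)>3:
    a=[float(v)/1e3 for v in sys.argv[1:4]]; g=np.r_[C+a[0]*X+a[1]*Y,a[2]]
    print("dp units",np.round(R.inv().apply(g-p)/.25,4))
E
python3 go.py -275 -18 231
```

```text
t 0.1 unit x,y,z mm [-618.  -650.   230.7] F unit [ 0.4 -1.1  0.5] gap 0.085
rot units [-0.0007 -0.      0.1335] joints [-1.35  0.15  1.44 -0.    1.55 -0.13]
dp units [ 1.8682e+00 -2.1870e+00  1.7000e-03]
```

```bash
python3 -m handwheel '{"dp":[[0.12,-0.14,0],[0.24,-0.28,0],[0.36,-0.42,0],[0.48,-0.56,0],[0.6,-0.7,0]],"rot":[[0,0,0],[0,0,0],[0,0,0],[0,0,0],[0,0,0]]}' 0 && python3 go.py -275 -18 231
```

```text
time_s: 0.6
eef_pos: [0.2791, -0.3217, 0.231]
orientation: [-3.093, -0.55, -0.0]
wrist_force: [1.4, 0.1, -0.0]
finger_gap: 0.0123
grip_force: 0.0
t 0.6 unit x,y,z mm [-507.3 -446.   231. ] F unit [ 1.4 -0.1 -0. ] gap 0.012
rot units [-0.0002 -0.      0.1332] joints [-1.04 -0.17  1.75  0.    1.56  0.18]
dp units [ 1.2646e+00 -1.4817e+00  7.0000e-04]
```

```bash
python3 -m handwheel '{"dp":[[0.12,-0.14,0],[0.24,-0.28,0],[0.36,-0.42,0],[0.48,-0.56,0],[0.6,-0.7,0]],"rot":[[0,0,0.05],[0,0,0.1],[0,0,0.133],[0,0,0.133],[0,0,0.133]]}' 0 && python3 go.py -275 -18 231
```

```text
time_s: 1.1
eef_pos: [0.3593, -0.1056, 0.2314]
orientation: [3.133, 0.225, 0.001]
wrist_force: [0.9, -0.5, -0.1]
finger_gap: -0.0001
grip_force: 0.0
t 1.1 unit x,y,z mm [-397.1 -243.6  231.4] F unit [ 0.8 -0.6 -0.1] gap -0.0
rot units [ 0.0001 -0.0002  0.0001] joints [-0.49 -0.28  1.84  0.    1.58  0.93]
dp units [ 0.4886 -0.9022  0.0015]
```

```bash
python3 -m handwheel '{"dp":[[0.08,-0.16,0],[0.16,-0.32,0],[0.24,-0.48,0],[0.32,-0.64,0],[0.4,-0.8,0]],"rot":[[0,0,0],[0,0,0],[0,0,0],[0,0,0],[0,0,0]]}' 0 && python3 go.py -275 -18 75
```

```text
time_s: 1.6
eef_pos: [0.4296, 0.1069, 0.2313]
orientation: [-3.133, -0.226, -0.0]
wrist_force: [1.5, -1.0, 0.9]
finger_gap: 0.0002
grip_force: 0.0
t 1.6 unit x,y,z mm [-297.2  -43.3  231.3] F unit [ 1.4 -1.2  0.9] gap 0.0
rot units [ 0.     -0.0001  0.0007] joints [ 0.07 -0.13  1.72  0.    1.55  1.5 ]
dp units [ 0.089  -0.101   0.6251]
```

```bash
python3 -m handwheel '{"dp":[[0.03,-0.04,0.12],[0.06,-0.08,0.25],[0.09,-0.1,0.4],[0.09,-0.1,0.55],[0.09,-0.1,0.625]],"rot":[[0,0,0],[0,0,0],[0,0,0],[0,0,0],[0,0,0]]}' 0 && python3 go.py -253 -18 75
```

```text
time_s: 2.1
eef_pos: [0.4467, 0.1329, 0.0718]
orientation: [3.133, 0.227, -0.006]
wrist_force: [0.1, 0.7, 0.3]
finger_gap: 0.0003
grip_force: 0.0
t 2.1 unit x,y,z mm [-276.6  -20.    71.8] F unit [0.2 0.7 0.3] gap 0.0
rot units [-0.0001  0.0025  0.0008] joints [0.12 0.04 1.89 0.   1.21 1.55]
dp units [ 0.0944 -0.0079 -0.013 ]
```

Now the approach to contact, slowly: about 24 mm of gap, then about 138 mm of push.

```bash
python3 -m handwheel '{"dp":[[0.02,0,0],[0.04,0,0],[0.06,0,0],[0.08,0,0],[0.1,0,0]],"rot":[[0,0,0],[0,0,0],[0,0,0],[0,0,0],[0,0,0]]}' 0 && python3 go.py; python3 -m handwheel '{"dp":[[0.015,0,0],[0.03,0,0],[0.045,0,0],[0.06,0,0],[0.075,0,0]],"rot":[[0,0,0],[0,0,0],[0,0,0],[0,0,0],[0,0,0]]}' 0 && python3 go.py
```

```text
time_s: 2.6
eef_pos: [0.4736, 0.1364, 0.0758]
orientation: [-3.133, -0.226, -0.001]
wrist_force: [-2.0, 0.0, 2.0]
finger_gap: 0.0002
grip_force: 1.5
t 2.6 unit x,y,z mm [-249.4  -20.3   75.8] F unit [-2.   0.3  2. ] gap 0.0
rot units [-0.     -0.0005  0.0004] joints [0.12 0.09 1.83 0.   1.22 1.55]
time_s: 3.1
eef_pos: [0.4918, 0.1391, 0.0751]
orientation: [-3.133, -0.226, 0.0]
wrist_force: [-2.9, -0.9, 2.3]
finger_gap: 0.0003
grip_force: 1.7
t 3.1 unit x,y,z mm [-231.1  -20.3   75.1] F unit [-3.  -0.4  2.3] gap 0.0
rot units [-0.      0.0001  0.0005] joints [0.12 0.13 1.79 0.   1.22 1.55]
```

```bash
python3 -m handwheel '{"dp":[[0.02,0,0],[0.04,0,0],[0.06,0,0],[0.08,0,0],[0.1,0,0]],"rot":[[0,0,0],[0,0,0],[0,0,0],[0,0,0],[0,0,0]]}' 0 >/dev/null; python3 -m handwheel '{"dp":[[0.02,0,0],[0.04,0,0],[0.06,0,0],[0.08,0,0],[0.1,0,0]],"rot":[[0,0,0],[0,0,0],[0,0,0],[0,0,0],[0,0,0]]}' 0 >/dev/null;  python3 go.py; python3 - <<'E'
from h import *
d=cam("top");cv2.imwrite("pics/mid.png",cv2.resize(d["frame"][200:350,150:350,::-1],None,fx=3,fy=3))
E
```

```text
t 4.1 unit x,y,z mm [-181.   -20.3   75. ] F unit [-4.  -0.6  1.3] gap -0.0
rot units [-0.      0.0001  0.0005] joints [0.13 0.22 1.68 0.   1.24 1.55]
```

View pics/mid.png

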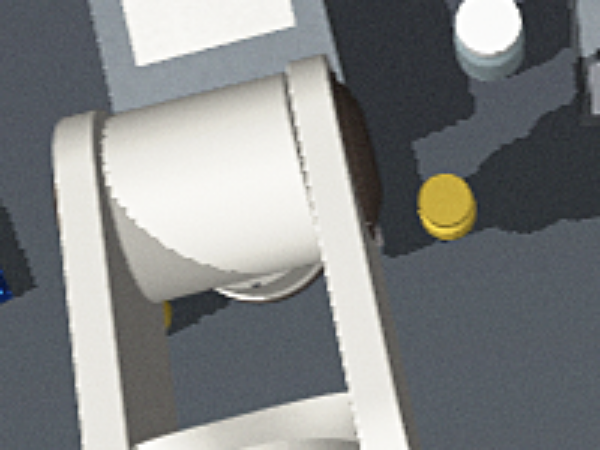

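The arm hides the drawer in this view; the yellow look-alike at (445,205) is undisturbed and the force is steady at about 4 N. I continue.

```bash
python3 -m handwheel '{"dp":[[0.02,0,0],[0.04,0,0],[0.06,0,0],[0.08,0,0],[0.1,0,0]],"rot":[[0,0,0],[0,0,0],[0,0,0],[0,0,0],[0,0,0]]}' 0 >/dev/null; python3 -m handwheel '{"dp":[[0.02,0,0],[0.04,0,0],[0.06,0,0],[0.07,0,0],[0.08,0,0]],"rot":[[0,0,0],[0,0,0],[0,0,0],[0,0,0],[0,0,0]]}' 0 >/dev/null;  python3 go.py; python3 -m handwheel '{"dp":[[0.008,0,0],[0.016,0,0],[0.024,0,0],[0.032,0,0],[0.04,0,0]],"rot":[[0,0,0],[0,0,0],[0,0,0],[0,0,0],[0,0,0]]}' 0 >/dev/null;  python3 go.py
```

```text
t 5.15 unit x,y,z mm [-136.1  -20.2   75. ] F unit [-3.4 -0.5 -1.5] gap 0.0
rot units [-0.0001  0.0001  0.0005] joints [0.13 0.31 1.57 0.   1.26 1.55]
t 5.65 unit x,y,z mm [-126.2  -20.2   75.1] F unit [-3.3 -0.1 -2.7] gap 0.0
rot units [-0.0001  0.      0.0005] joints [0.13 0.33 1.54 0.   1.27 1.55]
```

```bash
python3 -m handwheel '{"dp":[[0.006,0,0],[0.012,0,0],[0.018,0,0],[0.024,0,0],[0.03,0,0]],"rot":[[0,0,0],[0,0,0],[0,0,0],[0,0,0],[0,0,0]]}' 0 >/dev/null;  python3 go.py; python3 -m handwheel '{"dp":[[0.004,0,0],[0.008,0,0],[0.012,0,0],[0.016,0,0],[0.016,0,0]],"rot":[[0,0,0],[0,0,0],[0,0,0],[0,0,0],[0,0,0]]}' 0 >/dev/null;  python3 go.py
```

```text
t 6.15 unit x,y,z mm [-118.7  -20.2   75.1] F unit [-2.3 -1.3 -1.9] gap -0.0
rot units [-0.0001  0.      0.0005] joints [0.13 0.34 1.52 0.   1.28 1.56]
t 6.65 unit x,y,z mm [-114.9  -20.2   75.1] F unit [-3.9 -0.5 -1.1] gap 0.0
rot units [-0.      0.0002  0.0005] joints [0.13 0.35 1.51 0.   1.28 1.56]
```

```bash
for i in 1 2; do python3 -m handwheel '{"dp":[[0.002,0,0],[0.004,0,0],[0.006,0,0],[0.008,0,0],[0.008,0,0]],"rot":[[0,0,0],[0,0,0],[0,0,0],[0,0,0],[0,0,0]]}' 0 >/dev/null;  python3 go.py; done
```

```text
t 7.15 unit x,y,z mm [-114.9  -20.2   75. ] F unit [-25.3  -1.3  11. ] gap 0.0
rot units [0.0001 0.003  0.0006] joints [ 0.13  0.35  1.51 -0.    1.28  1.56]
t 7.65 unit x,y,z mm [-114.7  -20.2   75.1] F unit [-45.1  -3.   21.5] gap 0.0
rot units [0.0002 0.0057 0.0007] joints [ 0.13  0.36  1.51 -0.    1.29  1.56]
```

Firm stop, at the position expected for home. I back off, rise and look.

```bash
python3 -m handwheel '{"dp":[[-0.03,0,0],[-0.08,0,0],[-0.16,0,0],[-0.24,0,-0.1],[-0.24,0,-0.25]],"rot":[[0,0,0],[0,0,0],[0,0,0],[0,0,0],[0,0,0]]}' 0 >/dev/null; python3 -m handwheel '{"dp":[[-0.15,0,-0.1],[-0.3,0,-0.2],[-0.45,0,-0.3],[-0.5,0,-0.35],[-0.5,0,-0.35]],"rot":[[0,0,0],[0,0,0],[0,0,0],[0,0,0],[0,0,0]]}' 0 >/dev/null; python3 go.py -96 95 230; python3 - <<'E'
from h import *
import m
a=cam("top");b=cam("scene");np.savez("top2.npz",**a)
cv2.imwrite("pics/home.png",np.hstack([cv2.resize(a["frame"][150:330,150:350,::-1],(400,360)),cv2.resize(b["frame"][220:400,250:450,::-1],(400,360))]))
w=cloud(a);z=w[...,2]
q=m.top(w,z,.137,.155,185,225,240,275);print("studA",len(q),q.mean(0))
E
```

```text
t 8.65 unit x,y,z mm [-295.9  -20.1  227.8] F unit [ 0.3  0.9 -0.1] gap 0.0
rot units [-0.0001 -0.0037  0.0007] joints [ 0.12 -0.12  1.72  0.    1.54  1.55]
dp units [ 0.8003 -0.4597 -0.0039]
studA 50 [0.61316419 0.23713408 0.14494868]
```

View pics/home.png

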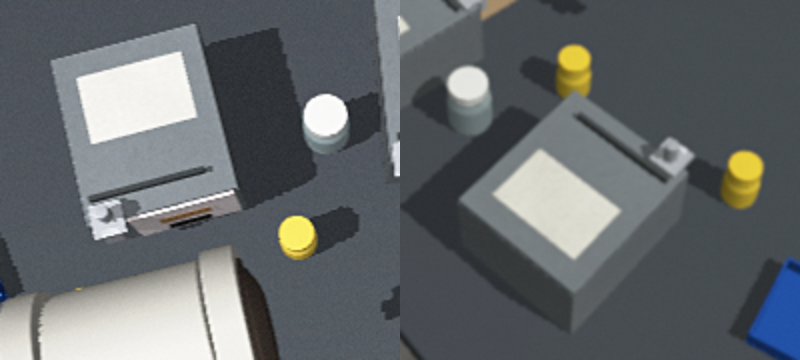

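The left half shows the drawer panel flush at about (190,212) with the bolt stud at (105,215), and the right half agrees: no gap, yellow look-alikes and bench jar in place. Next I go to the outer side of the stud.

```bash
python3 -m handwheel '{"dp":[[0.16,-0.1,0],[0.32,-0.2,0],[0.48,-0.3,0],[0.64,-0.4,0],[0.8,-0.5,0]],"rot":[[0,0,0],[0,0,0],[0,0,0],[0,0,0],[0,0,0]]}' 0 >/dev/null; python3 go.py -96 102 127
```

```text
t 9.25 unit x,y,z mm [-93.8 106.2 222.7] F unit [ 1.  -0.7  0.5] gap -0.0
rot units [0.0001 0.0011 0.0005] joints [0.32 0.36 1.2  0.   1.59 1.75]
dp units [-0.0082  0.0166  0.3829]
```

```bash
python3 -m handwheel '{"dp":[[-0.008,0,0.1],[-0.008,0,0.2],[-0.008,0,0.3],[-0.008,0,0.38],[-0.008,0,0.38]],"rot":[[0,0,0],[0,0,0],[0,0,0],[0,0,0],[0,0,0]]}' 0 >/dev/null; python3 go.py; python3 -m handwheel '{"dp":[[0,0.02,0],[0,0.04,0],[0,0.06,0],[0,0.08,0],[0,0.1,0]],"rot":[[0,0,0],[0,0,0],[0,0,0],[0,0,0],[0,0,0]]}' 0 >/dev/null; python3 go.py
```

```text
t 9.75 unit x,y,z mm [-98.8 104.7 125.1] F unit [ 0.3 -0.4 -0.1] gap 0.0
rot units [0.0006 0.004  0.0004] joints [0.32 0.4  1.34 0.   1.41 1.75]
t 10.25 unit x,y,z mm [-97.7  79.4 130.6] F unit [0.5 3.1 2.3] gap -0.001
rot units [-0.0003 -0.0005  0.0004] joints [0.28 0.38 1.36 0.   1.4  1.71]
```

```bash
python3 -m handwheel '{"dp":[[0,0.02,0.003],[0,0.04,0.006],[0,0.06,0.01],[0,0.08,0.01],[0,0.1,0.01]],"rot":[[0,0,0],[0,0,0],[0,0,0],[0,0,0],[0,0,0]]}' 0 >/dev/null; python3 go.py; python3 -m handwheel '{"dp":[[0,0.008,0],[0,0.016,0],[0,0.024,0],[0,0.032,0],[0,0.036,0]],"rot":[[0,0,0],[0,0,0],[0,0,0],[0,0,0],[0,0,0]]}' 0 >/dev/null; python3 go.py
```

```text
t 10.75 unit x,y,z mm [-98.   54.5 127.5] F unit [1.2 2.7 0.9] gap 0.0
rot units [-0.0001  0.0001  0.0005] joints [0.24 0.37 1.38 0.   1.4  1.67]
t 11.25 unit x,y,z mm [-98.   45.8 127.5] F unit [ 0.4  2.5 -0.2] gap 0.0
rot units [-0.      0.0001  0.0005] joints [0.23 0.36 1.38 0.   1.39 1.66]
```

```bash
for i in 1 2; do python3 -m handwheel '{"dp":[[0,0.004,0],[0,0.008,0],[0,0.012,0],[0,0.014,0],[0,0.014,0]],"rot":[[0,0,0],[0,0,0],[0,0,0],[0,0,0],[0,0,0]]}' 0 >/dev/null; python3 go.py; done
```

```text
t 11.75 unit x,y,z mm [-97.9  42.3 127.6] F unit [-0.9  1.1  0.5] gap 0.0
rot units [-0.      0.0001  0.0005] joints [0.23 0.36 1.39 0.   1.39 1.65]
t 12.25 unit x,y,z mm [-98.   40.6 127.6] F unit [ 0.5 16.3 -1.1] gap -0.0
rot units [-0.0019 -0.0001  0.0011] joints [0.22 0.36 1.39 0.   1.39 1.65]
```

```bash
python3 -m handwheel '{"dp":[[0,0.002,0],[0,0.004,0],[0,0.004,0]],"rot":[[0,0,0],[0,0,0],[0,0,0]]}' 0 >/dev/null; python3 go.py; python3 -m handwheel '{"dp":[[0,-0.03,0],[0,-0.12,0],[0,-0.2,-0.1],[0,-0.2,-0.3],[0,-0.2,-0.45]],"rot":[[0,0,0],[0,0,0],[0,0,0],[0,0,0],[0,0,0]]}' 0 >/dev/null;python3 -m handwheel '{"dp":[[-0.18,0,0],[-0.36,0,0],[-0.54,0,0],[-0.72,0,0],[-0.9,0,0]],"rot":[[0,0,0],[0,0,0],[0,0,0],[0,0,0],[0,0,0]]}' 0 >/dev/null; python3 go.py; python3 - <<'E'
from h import *
import m
a=cam("top");b=cam("scene")
cv2.imwrite("pics/end.png",np.hstack([cv2.resize(a["frame"][150:330,150:350,::-1],(400,360)),cv2.resize(b["frame"][220:400,250:450,::-1],(400,360))]))
w=cloud(a);z=w[...,2]
q=m.top(w,z,.137,.155,185,265,225,275);c=q.mean(0);print("studA",len(q),c)
import go
print("stud unit",(c[:2]-go.C)@go.X,(c[:2]-go.C)@go.Y)
q=m.top(w,z,.137,.155,340,370,215,245);print("studB",q.mean(0))
q=m.top(w,z,.09,.108,355,435,275,305);print("panelB",np.median(q,0))
E
```

```text
t 12.55 unit x,y,z mm [-98.   40.4 127.6] F unit [-0.9 21.7 -1.7] gap -0.0
rot units [-0.0026 -0.0002  0.0014] joints [0.22 0.36 1.39 0.   1.39 1.65]
t 13.55 unit x,y,z mm [-324.7   87.3  240. ] F unit [-0.7 -0.1  1.1] gap -0.0
rot units [ 0.0002 -0.0002  0.0002] joints [ 0.37 -0.12  1.69 -0.    1.57  1.8 ]
studA 48 [0.61906031 0.1974106  0.14456829]
t 13.65 unit x,y,z mm [-326.6   87.6  241.1] F unit [ 0.7 -0.5  0.4] gap 0.0
rot units [-0.0001 -0.001   0.0012] joints [ 0.37 -0.13  1.7  -0.    1.57  1.8 ]
stud unit -0.09677479922466502 0.01931091246717553
studB [ 0.63985177 -0.09720421  0.14427573]
panelB [ 0.50004071 -0.17334986  0.10115673]
```

View pics/end.png

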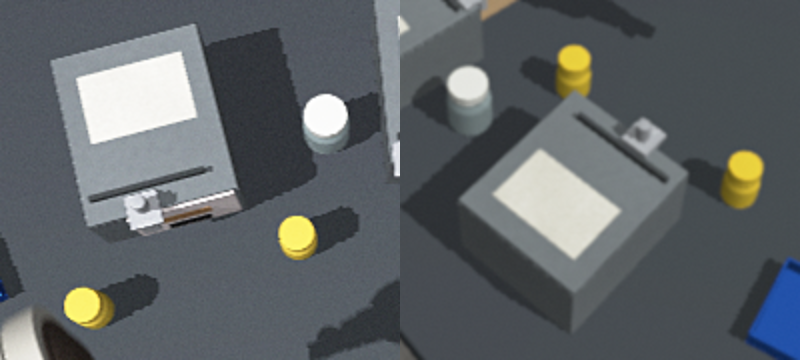

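The stud (left half, (140,205)) is now at unit y = 19.3 mm, which is full travel (20 expected). The tongue stands in front of the closed panel, nothing else has moved, and the arm is clear.

```bash
python3 -c "
from rig import order
print(order.hand_in())"
```

```text
the job is handed in; nothing more can be done
None
```

The jar's drawer is pushed fully home and its bolt is fully across, and the job is handed in at about 14 s; the other drawer, its bolt and nearby items stayed put, but I couldn't see the jar inside the closed drawer, so its standing is inferred from the slow push at steady low force.

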